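# Balance the chest lid for fitting a lid stay

## Task

A lid stay is to be screwed to the small wooden chest, and you hold the lid for it. First fold the narrow end leaf, which laps over the wide lid, up by its knob until it stands straight upright, and leave it standing; only then swing the wide lid up by its pull to its balance point, straight up over its hinges where it would fall neither way, without letting it go over backwards. Finish while still gripping the pull and holding the lid still at that point (do not let go), and do not push the loose things beside the chest about.

Things in the scene. Friction and masses are not known exactly. Their poses are not given: they have to be found in the camera images.
- fixings_chest: wooden chest, fixed to the bench, 150 (its x) x 300 (its y) mm, origin at the centre of its underside, z up; its front, with the lid's pull, faces its -x. It is 75 mm high under the wide lid; the 80 mm compartment at its +y end is 87 mm high under the end leaf. Brass hinges: the lid's on the back (+x), the leaf's on the +y end.
- leaf (a joint): angle (rad) of the narrow end leaf about its hinge: 0 lying flat with its free edge lapping 18 mm over the lid, 1.571 standing straight upright. The hinge is stiff: the leaf stays where it is put; turning it takes about 0.2 to 0.3 N m (some 2 to 4 N at the knob). It starts between 0 and 0.45.
- leaf_hinge (a point): point on the end leaf's hinge axis at mid-length, at chest (0, +151, 92) mm; the axis runs along the chest's x. The leaf is 148 mm along the hinge, 100 mm wide, 10 mm thick, centred on this axis. It opens with its free edge rising and swinging towards the chest's +y.
- leaf_knob (a point): grip point of the leaf's dark wooden knob, an upright tongue near the free edge: 16 mm thick along the hinge axis (grip it across this; it can turn between the fingers), 22 mm wide, 44 mm tall. The point is 28 mm above the leaf's upper face; from the hinge axis it lies 85 mm across the leaf and 33 mm along its normal. With the leaf upright the tongue points level to the chest's +y.
- lid (a joint): angle (rad) of the wide lid about its hinge: 0 shut, 1.571 plumb, its balance point (its mass is symmetric about the plane of the hinge axis); beyond this it falls over backwards to a stop at 2.2. The hinge is free: let go anywhere else it falls shut or over. The lid weighs about 0.25 to 0.5 kg.
- lid_hinge (a point): point on the lid's hinge axis at mid-length of the lid, at chest (+75, -41, 81) mm; the axis runs along the chest's y. The lid is 218 mm along the hinge, 151 mm from the hinge to its front edge and 12 mm thick, centred on the axis.
- lid_pull (a point): grip point of the lid's dark wooden pull, a flat tongue sticking out of the middle of the lid's front edge in its plane: 30 mm wide along the hinge axis (grip it across this; it can turn between the fingers), 14 mm thick, 46 mm long. The point is 24 mm out from the front edge, 175 mm from the hinge axis; with the lid plumb, 256 mm above the bench.
- sanding_block_mid (a point): bystander: loose sanding block 62 x 110 x 38 mm, lying to the right of the chest's front; point at its centre
- wax_tin_mid (a point): bystander: loose round tin, 67 mm across, 36 mm high, to the right of the chest; point at its centre
- perch_blank_1_mid (a point): bystander: loose block of wood 40 x 80 x 22 mm, lying before the chest's left end; point at its centre

How it is judged:
On the way:
1. the end leaf stands upright (within 10 degrees) while the lid is still shut (value of joint leaf between 1.4 and 1.74 rad and value of joint lid below 0.1 rad), for 0.3 s.
At the end, for the whole second after the job is handed in: the lid is still and plumb, within 5 degrees of its balance point, gripped by the fingers (over 3 N); the end leaf stands upright within 10 degrees, untouched by the fingers (value of joint leaf between 1.4 and 1.74 rad and value of joint lid between 1.48 and 1.66 rad and velocity of joint lid between -0.1 and 0.1 rad/s and contact force between the fingers and lid above 3 N and contact force between the fingers and leaf below 0.1 N); the arm keeps its last pose, push and grip.
It fails at once if the lid is raised (over 9 degrees) while the leaf that laps over it is not yet folded up (under 69 degrees) (value of joint lid above 0.15 rad and value of joint leaf below 1.2 rad).
It fails at once if the lid goes over backwards (more than 16 degrees past plumb) (value of joint lid above 1.85 rad).
It fails at once if a loose thing beside the chest is pushed more than 25 mm (distance of any of sanding_block_mid, wax_tin_mid, perch_blank_1_mid from where it was at the start of the episode above 0.025 m).
It also fails if it takes over 59 s, if anything falls off the work surface, if the arm or the gripper's body presses on something with over 40 N, if the wrist force passes 120 N, or if a joint passes its speed limit or range.

## Robot

A 6-joint arm with a two-finger parallel gripper is mounted at the origin on a cart in front of the work surface, level with it; the furniture and walls round the work are solid. World frame = base frame: x ahead of the robot, y to its left, z up, the work surface at z = 0. Lengths are in m, angles in rad, forces in N, time in s.
With the tool pointing down it reaches from about 0.35 to 0.775 m from the base axis. Payload 5.5 kg.
Tool frame: the origin (TCP) lies at the very end of the fingers, on their centre line; the grasp point (between the pads) lies 19 mm behind it; z points along the fingers, y is the line along which they close (so a half turn about z gives the same grasp; the last joint's range is limited). The gripper opens to 85 mm and grips with 20 to 120 N. Pads are 22 mm wide; open, the fingers measure 114 mm over their backs; the gripper's body (76 mm by 85 mm) begins 54 mm behind the grasp point. The pads swing forward as they close: fully open they stand 13 mm farther back than shut.
Start: joints at [1.127, 0.313, 0.046, 1.304, 0, 1.431], TCP at [0.172, 0.549, 0.231] pointing down, gripper open.
Joint ranges: [-2.76, 2.76], [-0.86, 1.69], [-1.03, 1.26], [-2.2, 2.34], [-1.47, 1.5], [-3.14, 3.14]. Speed limits (rad/s): [2.57, 2.57, 3.14, 3.14, 3.14, 3.14].

## Interface

Orientations are given as a unit quaternion [w, x, y, z].
In Python, from workcell import env gives the robot as it stands. The module is installed in compiled form; this text tells all that it offers.
- The arm moves only by the tool jog_arm, never from a script. Its argument "rows" is a list of rows, each a list of 6 numbers: the shift along the world's x, y, z in units of 40 mm (1.0 is 40 mm), then the turn, a rotation vector about the world's x, y, z in units of 6 degrees (1.0 is 6 degrees). In form: [[x, y, z, wx, wy, wz], ...]. A call has 1 to 12 rows; each row is the pose to reach, as a shift and turn from the pose commanded when the call began; what a row does not reach only later rows make up. A row lasts 1/12 s, in which the tool goes at most 41.7 mm and 7.16 degrees, less where a joint would pass 70% of its speed; a pose out of reach is approached as far as the arm can. A call with a gripper value outside its range is refused whole. "jaw" is the gripper command: -1 is fully open, 1 is shut, values between are in proportion, set as the call begins (left out, the last holds). The fingers move at their own pace and stop on an object; "force" is the grip in N (left out, the last holds). Time passes only in rows, so rows that repeat a pose let the fingers close. It gives the time, the measured TCP pose, the force, the opening and the grip force at its end, in the units of the state.
- env.get_state(): the state, without advancing time (a new reading comes with each control period).
- env.read_camera(name): name is "scene" or "top"; returns a dict with "pixels" (384x512x3 uint8, red, green, blue), "mtx" (3x3 intrinsics, pixels), "cam_to_world" (4x4, takes a point from camera to world coordinates). Camera axes: x right, y up, looking along -z (the intrinsics and any distortion apply to the point x, -y, -z); pixel columns grow to the right and rows downward; lengths in m; the calibration is good to about 2 mm. A picture is of the moment at which its call begins. There is no depth.
- env.hand_in(): hands the job in; it is judged then, once.
The state is a dict: "clock": time; "joint_pos": joint angles; "qvel": joint speeds; "tau": joint torques, N m; "tcp_pos": TCP position; "orientation": TCP orientation; "wrist_force": force on the tool from outside, world axes, zero at the start; "ft_torque": the same for the moment, N m; "finger_gap": finger opening in m; "grip_force": force on a finger pad.
Only numpy, scipy, OpenCV 4.12 (cv2) and the standard library are available. Lean on these libraries where they do the work, as an engineer would, in place of code of your own. Each camera call takes 0.05 s, during which the arm holds its last target. There are 200 camera calls.

## Working session

There is one attempt and no reset: what is moved stays moved. The work goes in short steps, Python scripts to look and compute and a tool call to move; the robot and the scene stay as the last step left them, time stands still between calls to the robot, and variables do not carry over. Pictures are saved under pics/ and viewed, at most 10 in all, crops included, and the job is handed in when it is done.

Besides the shell and the picture viewer there is one more tool, called after "Emit:" by a JSON object that holds its "name" and its "arguments", one argument or row to a line. jog_arm: Moves the arm, as the interface text tells. Its arguments: {"type":"object","properties":{"rows":{"type":"array","items":{"type":"array","items":{"type":"number"}}},"jaw":{"type":"number"},"force":{"type":"number"}},"required":["rows"]}

```bash
mkdir -p pics; python3 - <<'E'
from workcell import env
import cv2,numpy as np
s=env.get_state();print({k:np.round(v,3) for k,v in s.items()})
for n in("scene","top"):
    c=env.read_camera(n);cv2.imwrite(f"pics/{n}0.png",c["pixels"][:,:,::-1]);print(n,c["mtx"].round(1).tolist(),c["cam_to_world"].round(4).tolist(),c.keys())
E
```

```text
{'clock': np.float64(0.0), 'joint_pos': array([1.127, 0.314, 0.045, 1.304, 0.   , 1.431]), 'qvel': array([ 0.001, -0.001, -0.001, -0.   ,  0.   ,  0.   ]), 'tau': array([ 0.0000e+00, -4.8063e+01,  2.9853e+01,  2.0000e-02, -0.0000e+00,
        0.0000e+00]), 'tcp_pos': array([0.172, 0.548, 0.23 ]), 'orientation': array([-0.   ,  0.151,  0.988, -0.001]), 'wrist_force': array([ 0.199, -0.956,  0.136]), 'ft_torque': array([ 0.027,  0.027, -0.016]), 'grip_force': np.float64(0.0), 'finger_gap': np.float64(0.085)}
scene [[369.2, 0.0, 260.7], [0.0, 369.2, 186.6], [0.0, 0.0, 1.0]] [[-0.6254, 0.3935, -0.6739, -0.035], [-0.7799, -0.3424, 0.5239, 0.5091], [-0.0246, 0.8532, 0.521, 0.5552], [0.0, 0.0, 0.0, 1.0]] dict_keys(['pixels', 'mtx', 'cam_to_world'])
top [[347.8, 0.0, 251.9], [0.0, 347.8, 190.6], [0.0, 0.0, 1.0]] [[0.0217, 0.9813, -0.191, 0.3569], [-0.9993, 0.0156, -0.0331, 0.05], [-0.0295, 0.1916, 0.981, 0.9538], [0.0, 0.0, 0.0, 1.0]] dict_keys(['pixels', 'mtx', 'cam_to_world'])
```

View pics/scene0.png

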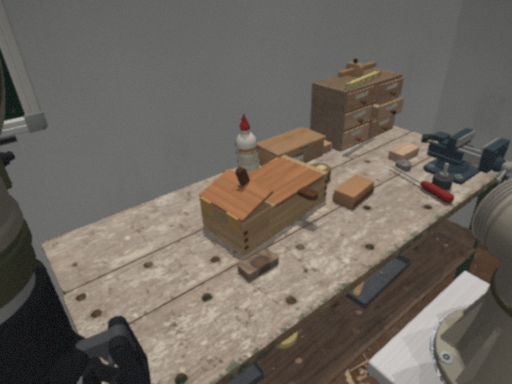

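View pics/top0.png

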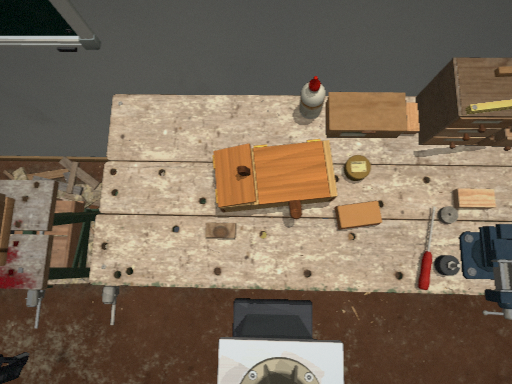

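The top view shows the chest at about (275,173), with its knob at (243,171), pull at (296,209), block at (358,214), tin at (358,167) and wood blank at (220,230). I'll enlarge both views to pick corners.

```bash
python3 - <<'E'
import cv2
t=cv2.imread("pics/top0.png")[130:245,195:395];cv2.imwrite("pics/t1.png",cv2.resize(t,None,fx=4,fy=4,interpolation=cv2.INTER_CUBIC))
t=cv2.imread("pics/scene0.png")[140:285,190:350];cv2.imwrite("pics/s1.png",cv2.resize(t,None,fx=4,fy=4,interpolation=cv2.INTER_CUBIC))
E
```

```text
(no output)
```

View pics/t1.png

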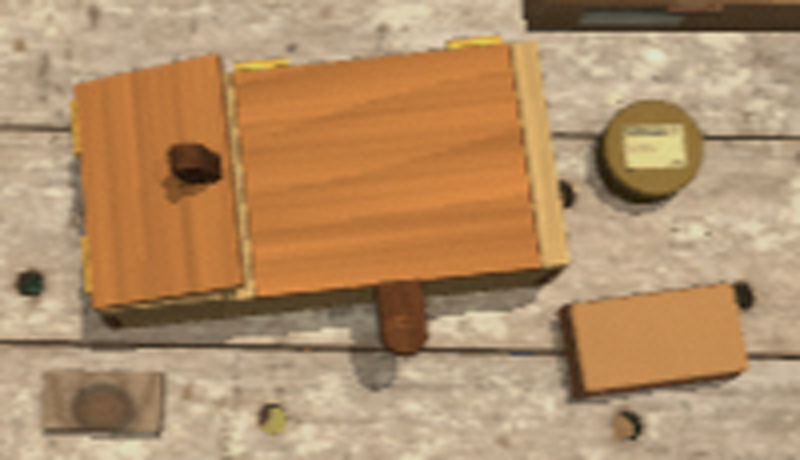

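View pics/s1.png

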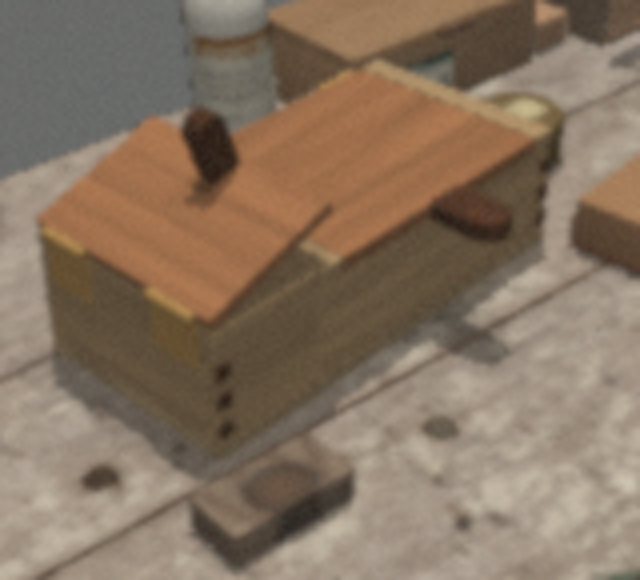

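```bash
cat > h.py <<'E'
import numpy as np
from scipy.optimize import least_squares
from scipy.spatial.transform import Rotation as R
def proj(c,P):
    T=c["cam_to_world"];p=(np.atleast_2d(P)-T[:3,3])@T[:3,:3]
    q=p@np.diag([1,-1,-1])@c["mtx"].T
    return q[:,:2]/q[:,2:]
def leaf(x,a,n,th):return [x,.151-a*np.cos(th)+n*np.sin(th),.092+a*np.sin(th)+n*np.cos(th)]
def lid(y,r,n,th):return [.075-r*np.cos(th)+n*np.sin(th),y,.081+r*np.sin(th)+n*np.cos(th)]
def w(p,P):
    P=np.atleast_2d(P);c,s=np.cos(p[2]),np.sin(p[2])
    return np.c_[p[0]+c*P[:,0]-s*P[:,1],p[1]+s*P[:,0]+c*P[:,1],P[:,2]]
E
python3 - <<'E'
from h import *
from workcell import env
ct,cs=env.read_camera("top"),env.read_camera("scene")
def pts(t): return [leaf(-.074,0,.005,t),leaf(.074,0,.005,t),leaf(.074,.1,.005,t),leaf(-.074,.1,.005,t)]
fix=[[.075,-.15,.087],[-.076,-.15,.087]]
pt=lambda t:pts(t)+fix+[lid(-.041,.197,0,0)]
ps=lambda t:pts(t)+fix+[[-.075,.15,0],[.075,.15,0]]
ut=np.array([[95,307],[75,87],[222,55],[243,288],[537,42],[568,263],[403,352]])/4+[194.6,129.6]
us=np.array([[208,323],[40,218],[152,118],[328,208],[375,62],[548,132],[220,450],[58,362]])/4+[189.6,139.6]
f=lambda p:np.r_[proj(ct,w(p,pt(p[3])))-ut,proj(cs,w(p,ps(p[3])))-us].ravel()
r=least_squares(f,[.5,0.05,.1,.3],loss='soft_l1');p=r.x;print(p,f(p).reshape(-1,2).round(1).tolist())
np.save("p.npy",p)
print("knob",w(p,leaf(0,.085,.033,p[3])),"up",w(p,leaf(0,.085,.033,1.571)),"hinge",w(p,leaf(0,0,0,0)))
print("pull",w(p,lid(-.041,.175,0,0)),w(p,lid(-.041,.175,0,1.571)))
K=proj(ct,w(p,[leaf(0,.085,.049,p[3]),lid(-.041,.175,0,0)]));print("knobtop,pull top px",K)
# bystanders ground-ish
for n,u,z in(("sand",[360,213],.038),("tin",[358,166.5],.036),("blank",[221,229.5],.022)):
    d=ct["cam_to_world"][:3,:3]@np.diag([1,-1,-1])@np.linalg.inv(ct["mtx"])@[*u,1];o=ct["cam_to_world"][:3,3];print(n,(o+d*(z-o[2])/d[2]).round(3))
E
```

```text
[0.57192563 0.02113911 0.12273182 0.27330546] [[-0.6, 0.9], [-0.3, -0.6], [-0.2, 0.0], [0.6, -0.1], [0.3, -0.9], [1.2, 0.8], [1.4, 1.4], [-0.6, -0.0], [-2.3, 0.5], [0.1, 0.3], [0.7, -0.6], [-0.2, -0.6], [0.6, -0.8], [-0.3, 3.2], [-1.8, -2.9]]
knob [[0.56236896 0.098614   0.146718  ]] up [[0.5493975  0.20377223 0.17699328]] hinge [[0.55343961 0.17100328 0.092     ]]
pull [[ 0.47769722 -0.03179488  0.081     ]] [[ 0.65141623 -0.01036632  0.256     ]]
knobtop,pull top px [[241.28329408 169.17570486]
 [295.62369864 210.3750509 ]]
sand [ 0.48  -0.204  0.038]
tin [ 0.606 -0.204  0.036]
blank [0.431 0.162 0.022]
```

Fit: chest at (0.572, 0.021), yaw 7.0°, leaf at 0.27 rad, and most residuals under 1.5 px. Now I'll go above the knob.

Emit:
{"name": "jog_arm", "arguments": {
  "rows": [
    [0.8,-0.94,0,0,0,-0.9],
    [1.63,-1.87,0,0,0,-1.8],
    [2.44,-2.8,0,0,0,-2.7],
    [3.25,-3.75,0,0,0,-3.6],
    [4.07,-4.7,0,0,0,-4.5],
    [4.9,-5.6,0,0,0,-5.4],
    [5.7,-6.56,0,0,0,-6.4],
    [6.5,-7.5,0,0,0,-7.3],
    [7.3,-8.4,0,0,0,-8.2],
    [8.1,-9.4,0,0,0,-9.1],
    [8.95,-10.3,-0.2,0,0,-10],
    [9.76,-11.24,-0.4,0,0,-10.93]
  ],
  "jaw": 0.0,
  "force": 40
}}

```text
clock: 1.2
tcp_pos: [0.5007, 0.1694, 0.225]
orientation: [0.0, 0.664, 0.747, 0.001]
wrist_force: [-0.3, 0.6, -0.1]
finger_gap: 0.0424
grip_force: 0.0
```

Emit:
{"name": "jog_arm", "arguments": {
  "rows": [
    [0,0,-0.1,0,0,0],
    [0,0,-0.1,0,0,0],
    [0,0,-0.1,0,0,0],
    [0,0,-0.1,0,0,0]
  ]
}}

```text
clock: 1.53
tcp_pos: [0.4986, 0.172, 0.2207]
orientation: [-0.0, 0.662, 0.75, -0.0]
wrist_force: [0.3, -0.8, -0.4]
finger_gap: 0.0428
grip_force: 0.0
```

```bash
cat > look.py <<'E'
from h import *
from workcell import env
import cv2,sys
p=np.load("p.npy")
s=env.get_state()
if len(sys.argv)>1:
    c,d=env.read_camera("scene"),env.read_camera("top")
    a=cv2.resize(c["pixels"][110:260,190:350,::-1],None,fx=2.5,fy=2.5,interpolation=cv2.INTER_CUBIC)
    b=cv2.resize(d["pixels"][110:260,200:360,::-1],None,fx=2.5,fy=2.5,interpolation=cv2.INTER_CUBIC)
    cv2.imwrite(f"pics/{sys.argv[1]}.png",np.hstack([a,b]))
r=R.from_quat(np.roll(s["orientation"],-1)).as_matrix()
print(s["clock"],"tcp",s["tcp_pos"].round(4),"grasp",(s["tcp_pos"]-.019*r[:,2]).round(4),"y",r[:,1].round(3),"z",r[:,2].round(3),"F",s["wrist_force"].round(1),s["finger_gap"].round(4),s["grip_force"].round(1),s["joint_pos"].round(2))
E
python3 look.py a1
```

```text
Traceback (most recent call last):
  File "look.py", line 12, in <module>
    print(s["clock"],"tcp",s["tcp_pos"].round(4),"grasp",(s["tcp_pos"]-.019*r[:,2]).round(4),"y",r[:,1].round(3),"z",r[:,2].round(3),"F",s["wrist_force"].round(1),s["finger_gap"].round(4),s["grip_force"].round(1),s["joint_pos"].round(2))
                                                                                                                                                                   ^^^^^^^^^^^^^^^^^^^^^
AttributeError: 'float' object has no attribute 'round'
```

View pics/a1.png

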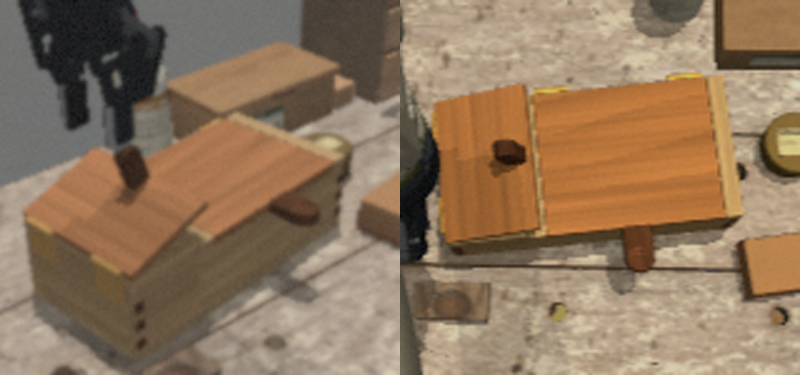

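The jaw lagged short of the target but its orientation is right. I'll close the remaining gap above the knob.

Emit:
{"name": "jog_arm", "arguments": {
  "rows": [
    [0.5,-0.6,0,0,0,0],
    [1.05,-1.2,-0.2,0,0,0],
    [1.59,-1.83,-0.5,0,0,0],
    [1.59,-1.83,-0.5,0,0,0],
    [1.59,-1.83,-0.5,0,0,0]
  ]
}}

```text
clock: 2.05
tcp_pos: [0.5629, 0.098, 0.1999]
orientation: [-0.001, 0.663, 0.749, -0.0]
wrist_force: [-0.3, -0.9, -0.2]
finger_gap: 0.0428
grip_force: 0.0
```

```bash
sed -i 's/s\["finger_gap"\].round(4),s\["grip_force"\].round(1)/round(s["finger_gap"],4),round(s["grip_force"],1)/' look.py; sed -i 's/s\["clock"\]/round(s["clock"],2)/' look.py
python3 look.py a2; python3 - <<'E'
from h import *
from workcell import env
p=np.load("p.npy")
for n in("top","scene"):
    print(n,proj(env.read_camera(n),w(p,[leaf(0,.085,.005,p[3]),leaf(0,.085,.049,p[3])])).round(1))
E
```

```text
2.05 tcp [0.5629 0.098  0.1999] grasp [0.563  0.098  0.2189] y [ 0.993  0.122 -0.001] z [-0.001  0.    -1.   ] F [-0.3 -0.9 -0.2] 0.0428 0.0 [ 0.03  0.32 -0.02  1.23  0.    1.48]
top [[247.1 173. ]
 [241.3 169.2]]
scene [[244.4 183.5]
 [239.6 169.2]]
```

View pics/a2.png

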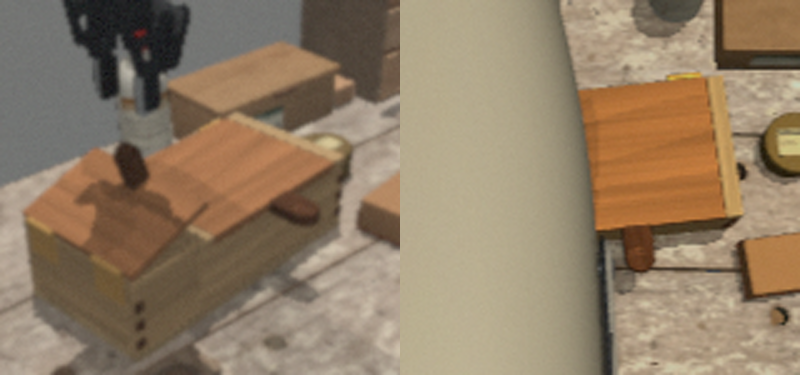

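Scene view: the knob is centred at about (242,176), matching the prediction (242,176), and the open fingers stand right over it. I'll descend and grip.

Emit:
{"name": "jog_arm", "arguments": {
  "rows": [
    [0,0,-0.6,0,0,0],
    [0,0,-1.2,0,0,0],
    [0,0,-1.75,0,0,0],
    [0,0,-1.75,0,0,0],
    [0,0,-1.75,0,0,0]
  ]
}}

```text
clock: 2.67
tcp_pos: [0.5617, 0.0989, 0.1305]
orientation: [-0.001, 0.662, 0.75, -0.001]
wrist_force: [0.3, 0.0, -0.1]
finger_gap: 0.0429
grip_force: 0.0
```

Emit:
{"name": "jog_arm", "arguments": {
  "rows": [
    [0,0,0,0,0,0],
    [0,0,0,0,0,0],
    [0,0,0,0,0,0],
    [0,0,0,0,0,0],
    [0,0,0,0,0,0],
    [0,0,0,0,0,0]
  ],
  "jaw": 1.0,
  "force": 40
}}

```text
clock: 3.17
tcp_pos: [0.562, 0.0978, 0.1323]
orientation: [-0.0, 0.663, 0.749, -0.001]
wrist_force: [-5.7, -2.2, 3.5]
finger_gap: 0.0153
grip_force: 42.7
```

```bash
python3 look.py; python3 - <<'E'
from h import *
from workcell import env
p=np.load("p.npy");s=env.get_state();g=s["tcp_pos"]+[0,0,.019]
c,sn=np.cos(p[2]),np.sin(p[2]);d=g[:2]-p[:2];l=[c*d[0]+sn*d[1],-sn*d[0]+c*d[1],g[2]]
v=np.array([.151-l[1],l[2]-.092]);rad=np.hypot(*v);a0=np.arctan2(v[1],v[0]);print("local",np.round(l,4),"r",rad,"leaf est",a0-np.arctan2(33,85))
a1=np.pi/2+np.arctan2(33,85)
for a in np.linspace(a0,a1,13)[1:]:
    q=w(p,[l[0],.151-rad*np.cos(a),.092+rad*np.sin(a)])[0]-g;print((q/.04).round(2).tolist())
E
```

```text
3.17 tcp [0.562  0.0978 0.1323] grasp [0.562  0.0978 0.1513] y [ 0.993  0.122 -0.001] z [-0.001 -0.001 -1.   ] F [-5.7 -2.2  3.5] 0.0153 42.7 [ 0.03  0.35 -0.15  1.07 -0.    1.48]
local [-0.0005  0.0773  0.1513] r 0.09461904561201477 leaf est 0.30726268656595196
[-0.02, 0.16, 0.19]
[-0.04, 0.35, 0.35]
[-0.07, 0.55, 0.5]
[-0.09, 0.76, 0.62]
[-0.12, 0.99, 0.73]
[-0.15, 1.22, 0.8]
[-0.18, 1.46, 0.85]
[-0.21, 1.71, 0.88]
[-0.24, 1.96, 0.88]
[-0.27, 2.2, 0.85]
[-0.3, 2.44, 0.8]
[-0.33, 2.68, 0.72]
```

Emit:
{"name": "jog_arm", "arguments": {
  "rows": [
    [-0.02,0.16,0.19,0,0,0],
    [-0.04,0.35,0.35,0,0,0],
    [-0.07,0.55,0.5,0,0,0],
    [-0.09,0.76,0.62,0,0,0],
    [-0.12,0.99,0.73,0,0,0],
    [-0.15,1.22,0.8,0,0,0]
  ]
}}

```text
clock: 3.67
tcp_pos: [0.556, 0.1456, 0.1635]
orientation: [0.001, 0.663, 0.749, -0.002]
wrist_force: [-2.1, -6.0, -3.2]
finger_gap: 0.0156
grip_force: 39.3
```

Emit:
{"name": "jog_arm", "arguments": {
  "rows": [
    [-0.03,0.24,0.05,0,0,0],
    [-0.06,0.49,0.08,0,0,0],
    [-0.09,0.74,0.08,0,0,0],
    [-0.12,0.98,0.05,0,0,0],
    [-0.15,1.22,0.0,0,0,0],
    [-0.18,1.46,-0.08,0,0,0],
    [-0.18,1.46,-0.08,0,0,0],
    [-0.18,1.46,-0.08,0,0,0]
  ]
}}

```text
clock: 4.33
tcp_pos: [0.5487, 0.2058, 0.1608]
orientation: [-0.0, 0.662, 0.749, -0.0]
wrist_force: [-4.3, -1.3, 1.9]
finger_gap: 0.0155
grip_force: 39.9
```

```bash
python3 look.py a3
```

```text
4.33 tcp [0.5487 0.2058 0.1608] grasp [0.5487 0.2058 0.1798] y [ 0.992  0.123 -0.001] z [-0.001 -0.    -1.   ] F [-4.3 -1.3  1.9] 0.0155 39.9 [ 0.22  0.36 -0.06  1.15 -0.    1.67]
```

View pics/a3.png

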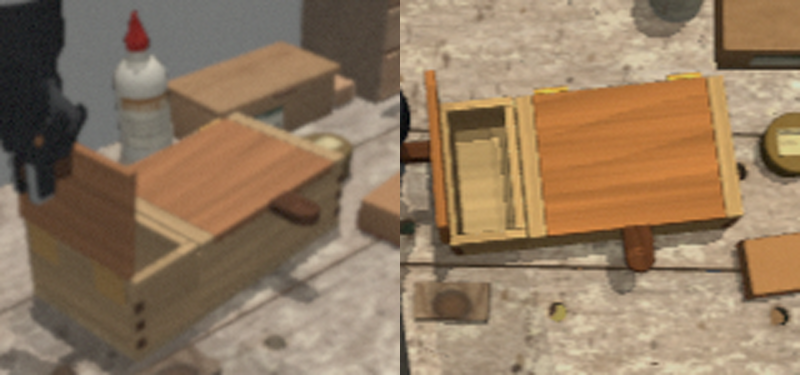

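The leaf is standing up with the knob level. I'll check its angle by reprojection.

```bash
python3 - <<'E'
from h import *
from workcell import env
p=np.load("p.npy");ct,cs=env.read_camera("top"),env.read_camera("scene")
for th in(1.4,1.5,1.57,1.65,1.74):
    f=lambda c,o:((proj(c,w(p,[leaf(-.074,.1,-.005,th),leaf(.074,.1,-.005,th),leaf(.074,.1,.005,th),leaf(-.074,.1,.005,th)]))-o)*2.5).round().tolist()
    print(th,"scene",f(cs,[190,110]),"top",f(ct,[200,110]))
E
```

```text
1.4 scene [[143.0, 169.0], [27.0, 113.0], [18.0, 115.0], [134.0, 171.0]] top [[57.0, 226.0], [44.0, 69.0], [33.0, 69.0], [46.0, 226.0]]
1.5 scene [[134.0, 171.0], [18.0, 115.0], [9.0, 118.0], [124.0, 175.0]] top [[46.0, 226.0], [33.0, 69.0], [22.0, 70.0], [35.0, 227.0]]
1.57 scene [[127.0, 174.0], [12.0, 117.0], [3.0, 121.0], [118.0, 179.0]] top [[38.0, 227.0], [25.0, 70.0], [15.0, 71.0], [27.0, 228.0]]
1.65 scene [[119.0, 178.0], [4.0, 120.0], [-5.0, 125.0], [110.0, 184.0]] top [[29.0, 228.0], [17.0, 71.0], [6.0, 72.0], [18.0, 229.0]]
1.74 scene [[111.0, 183.0], [-4.0, 125.0], [-13.0, 130.0], [102.0, 190.0]] top [[19.0, 229.0], [7.0, 72.0], [-3.0, 74.0], [9.0, 231.0]]
```

Camera estimate is about 1.50 and grip estimate about 1.55, so I'll nudge it slightly, then release and rise.

Emit:
{"name": "jog_arm", "arguments": {
  "rows": [
    [-0.01,0.11,-0.04,0,0,0],
    [-0.01,0.11,-0.04,0,0,0],
    [-0.01,0.11,-0.04,0,0,0],
    [-0.01,0.11,-0.04,0,0,0]
  ]
}}

```text
clock: 4.87
tcp_pos: [0.5482, 0.2093, 0.1593]
orientation: [0.0, 0.662, 0.749, -0.001]
wrist_force: [-5.4, -2.5, 2.3]
finger_gap: 0.0154
grip_force: 40.1
```

Emit:
{"name": "jog_arm", "arguments": {
  "rows": [
    [0,0,0,0,0,0],
    [0,0,0,0,0,0],
    [0,0,0,0,0,0],
    [0,0,0,0,0,0],
    [0,0,0,0,0,0]
  ],
  "jaw": 0.1
}}

```text
clock: 5.28
tcp_pos: [0.5499, 0.2099, 0.1583]
orientation: [0.0, 0.663, 0.749, 0.001]
wrist_force: [-0.2, -0.2, -0.8]
finger_gap: 0.0386
grip_force: 0.0
```

Emit:
{"name": "jog_arm", "arguments": {
  "rows": [
    [0,0,0.3,0,0,0],
    [0,0,0.8,0,0,0],
    [0,0,1.6,0,0,0],
    [0,0,2.4,0,0,0],
    [0,0,2.8,0,0,0],
    [0,0,2.8,0,0,0]
  ]
}}

```text
clock: 5.78
tcp_pos: [0.5516, 0.2102, 0.2748]
orientation: [0.002, 0.663, 0.749, 0.003]
wrist_force: [0.9, 0.4, 0.5]
finger_gap: 0.0387
grip_force: 0.0
```

```bash
python3 look.py a4
```

```text
5.78 tcp [0.5516 0.2102 0.2748] grasp [0.5515 0.2102 0.2938] y [0.992 0.122 0.008] z [ 0.008  0.002 -1.   ] F [0.9 0.4 0.5] 0.0387 0.0 [0.23 0.33 0.18 1.41 0.   1.68]
```

View pics/a4.png

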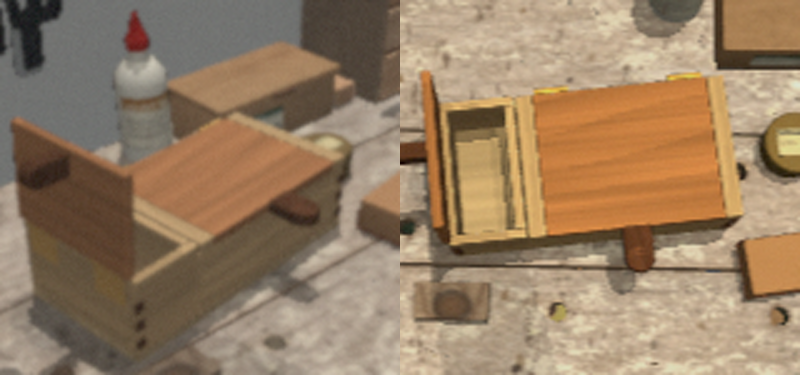

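Leaf inner free corners are at (17,117) and (131,174), about 1.53 rad, so it stands free. Now over to the pull, with a quarter turn.

Emit:
{"name": "jog_arm", "arguments": {
  "rows": [
    [-0.1,-0.5,0,0,0,1.1],
    [-0.3,-1,0,0,0,2.2],
    [-0.5,-1.6,0,0,0,3.3],
    [-0.7,-2.2,0,0,0,4.4],
    [-0.9,-2.8,0,0,0,5.5],
    [-1.1,-3.4,0,0,0,6.6],
    [-1.3,-4,0,0,0,7.7],
    [-1.5,-4.6,-0.2,0,0,8.8],
    [-1.65,-5.1,-0.5,0,0,9.9],
    [-1.8,-5.6,-0.9,0,0,11],
    [-1.9,-5.9,-1.3,0,0,12.1],
    [-1.92,-6,-1.6,0,0,13.2]
  ],
  "jaw": -0.5
}}

```text
clock: 6.88
tcp_pos: [0.4705, -0.0317, 0.203]
orientation: [-0.002, 0.031, 1.0, 0.0]
wrist_force: [0.7, -0.7, 0.3]
finger_gap: 0.0636
grip_force: 0.0
```

Emit:
{"name": "jog_arm", "arguments": {
  "rows": [
    [0,0,0,0,0,1.0],
    [0,0,0,0,0,1.8],
    [0,0,0,0,0,1.8],
    [0,0,0,0,0,1.8]
  ]
}}

```text
clock: 7.22
tcp_pos: [0.4719, -0.0302, 0.2046]
orientation: [-0.001, -0.06, 0.998, 0.0]
wrist_force: [-1.1, -0.4, -0.0]
finger_gap: 0.0639
grip_force: 0.0
```

```bash
python3 look.py
```

```text
7.22 tcp [ 0.4719 -0.0302  0.2046] grasp [ 0.4719 -0.0302  0.2236] y [-0.12   0.993  0.001] z [-0.002  0.001 -1.   ] F [-1.1 -0.4 -0. ] 0.0639 0.0 [-0.23  0.13 -0.26  1.19  0.   -0.35]
```

Emit:
{"name": "jog_arm", "arguments": {
  "rows": [
    [0.07,0,-0.7,0,0,0],
    [0.07,0,-1.5,0,0,0],
    [0.07,0,-2.3,0,0,0],
    [0.07,0,-3.0,0,0,0],
    [0.07,0,-3.55,0,0,0],
    [0.07,0,-3.55,0,0,0],
    [0.07,0,-3.55,0,0,0]
  ]
}}

```text
clock: 7.8
tcp_pos: [0.4741, -0.0299, 0.0629]
orientation: [-0.002, -0.061, 0.998, 0.001]
wrist_force: [0.6, -0.1, 0.3]
finger_gap: 0.0641
grip_force: 0.0
```

```bash
python3 look.py a5
```

```text
7.8 tcp [ 0.4741 -0.0299  0.0629] grasp [ 0.4742 -0.0299  0.0819] y [-0.121  0.993  0.001] z [-0.003  0.001 -1.   ] F [ 0.6 -0.1  0.3] 0.0641 0.0 [-0.23  0.25 -0.48  0.84  0.   -0.35]
```

View pics/a5.png

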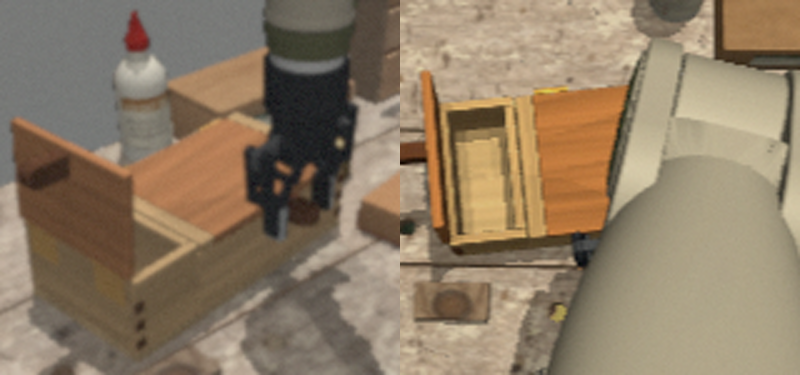

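The fingers straddle the pull, seen between them at about (303,210). I'll grip.

Emit:
{"name": "jog_arm", "arguments": {
  "rows": [
    [0,0,0,0,0,0],
    [0,0,0,0,0,0],
    [0,0,0,0,0,0],
    [0,0,0,0,0,0],
    [0,0,0,0,0,0],
    [0,0,0,0,0,0]
  ],
  "jaw": 1.0,
  "force": 45
}}

```text
clock: 8.4
tcp_pos: [0.4766, -0.0314, 0.0655]
orientation: [0.001, -0.061, 0.998, -0.001]
wrist_force: [-1.3, -1.7, 5.0]
finger_gap: 0.0289
grip_force: 45.9
```

```bash
python3 look.py; python3 - <<'E'
from h import *
from workcell import env
p=np.load("p.npy");s=env.get_state();g=s["tcp_pos"]+[0,0,.019]
c,sn=np.cos(p[2]),np.sin(p[2]);d=g[:2]-p[:2];l=[c*d[0]+sn*d[1],-sn*d[0]+c*d[1],g[2]]
rad=np.hypot(.075-l[0],l[2]-.081);a0=np.arctan2(l[2]-.081,.075-l[0]);print(np.round(l,4),rad,a0)
for a in np.linspace(a0,np.pi/2+a0,25)[1:]:
    q=w(p,[.075-rad*np.cos(a),l[1],.081+rad*np.sin(a)])[0]-g;print((q/.04).round(2).tolist())
E
```

```text
8.4 tcp [ 0.4766 -0.0314  0.0655] grasp [ 0.4766 -0.0313  0.0845] y [-0.122  0.993 -0.003] z [ 0.003 -0.002 -1.   ] F [-1.3 -1.7  5. ] 0.0289 45.9 [-0.23  0.25 -0.48  0.84 -0.   -0.35]
[-0.101  -0.0405  0.0845] 0.1760278433911909 0.019603672437945252
[0.01, 0.0, 0.29]
[0.05, 0.01, 0.57]
[0.1, 0.01, 0.86]
[0.17, 0.02, 1.14]
[0.26, 0.03, 1.41]
[0.37, 0.05, 1.68]
[0.49, 0.06, 1.94]
[0.63, 0.08, 2.19]
[0.78, 0.1, 2.43]
[0.95, 0.12, 2.66]
[1.14, 0.14, 2.88]
[1.34, 0.17, 3.09]
[1.55, 0.19, 3.28]
[1.78, 0.22, 3.46]
[2.01, 0.25, 3.62]
[2.26, 0.28, 3.77]
[2.51, 0.31, 3.9]
[2.77, 0.34, 4.01]
[3.04, 0.38, 4.11]
[3.32, 0.41, 4.19]
[3.6, 0.44, 4.25]
[3.88, 0.48, 4.29]
[4.17, 0.51, 4.31]
[4.45, 0.55, 4.31]
```

Emit:
{"name": "jog_arm", "arguments": {
  "rows": [
    [0.01,0,0.29,0,0,0],
    [0.05,0.01,0.57,0,0,0],
    [0.1,0.01,0.86,0,0,0],
    [0.17,0.02,1.14,0,0,0],
    [0.26,0.03,1.41,0,0,0],
    [0.37,0.05,1.68,0,0,0],
    [0.49,0.06,1.94,0,0,0],
    [0.63,0.08,2.19,0,0,0],
    [0.78,0.1,2.43,0,0,0],
    [0.95,0.12,2.66,0,0,0],
    [1.14,0.14,2.88,0,0,0],
    [1.34,0.17,3.09,0,0,0]
  ]
}}

```text
clock: 9.4
tcp_pos: [0.5283, -0.025, 0.1878]
orientation: [-0.001, -0.061, 0.998, -0.001]
wrist_force: [-0.6, -6.4, -3.5]
finger_gap: 0.0291
grip_force: 44.6
```

```bash
python3 look.py
```

```text
9.4 tcp [ 0.5283 -0.025   0.1878] grasp [ 0.5283 -0.0249  0.2068] y [-0.121  0.993 -0.003] z [-0.002 -0.003 -1.   ] F [-0.6 -6.4 -3.5] 0.0291 44.6 [-0.2   0.24 -0.16  1.17 -0.   -0.32]
```

Emit:
{"name": "jog_arm", "arguments": {
  "rows": [
    [0.21,0.02,0.19,0,0,0],
    [0.44,0.05,0.37,0,0,0],
    [0.67,0.08,0.53,0,0,0],
    [0.92,0.11,0.68,0,0,0],
    [1.17,0.14,0.81,0,0,0],
    [1.43,0.17,0.92,0,0,0],
    [1.7,0.21,1.02,0,0,0],
    [1.98,0.24,1.1,0,0,0],
    [2.2,0.27,1.15,0,0,0],
    [2.4,0.3,1.18,0,0,0],
    [2.6,0.32,1.2,0,0,0],
    [2.75,0.34,1.21,0,0,0]
  ]
}}

```text
clock: 10.4
tcp_pos: [0.6395, -0.0113, 0.2378]
orientation: [0.001, -0.061, 0.998, -0.001]
wrist_force: [-2.1, -4.9, 4.8]
finger_gap: 0.0294
grip_force: 44.3
```

Emit:
{"name": "jog_arm", "arguments": {
  "rows": [
    [0.1,0.01,0,0,0,0],
    [0.22,0.03,0,0,0,0],
    [0.32,0.04,0,0,0,0],
    [0.32,0.04,0,0,0,0],
    [0.32,0.04,0,0,0,0],
    [0.32,0.04,0,0,0,0],
    [0.32,0.04,0,0,0,0]
  ]
}}

```text
clock: 10.98
tcp_pos: [0.6523, -0.0097, 0.2381]
orientation: [0.001, -0.061, 0.998, -0.001]
wrist_force: [-1.1, -3.8, 6.6]
finger_gap: 0.0291
grip_force: 44.3
```

```bash
python3 look.py; python3 - <<'E'
from h import *
from workcell import env
import cv2
p=np.load("p.npy");s=env.get_state();d=s["tcp_pos"][:2]-p[:2];lx=np.cos(p[2])*d[0]+np.sin(p[2])*d[1]
print("lx",lx,"lid est",np.arccos((.075-lx)/.176))
c=env.read_camera("scene");I=c["pixels"][90:240,180:340,::-1]
cv2.imwrite("pics/a6.png",cv2.resize(I,None,fx=5,fy=4,interpolation=cv2.INTER_CUBIC) if 0 else cv2.resize(I,None,fx=4,fy=4,interpolation=cv2.INTER_CUBIC))
for th in(1.48,1.52,1.57,1.62,1.66):
    print(th,((proj(c,w(p,[lid(y,.151,n,th) for y in(.068,-.15) for n in(-.006,.006)]))-[179.6,89.6])*4).round().tolist())
print("leaf",[((proj(c,w(p,[leaf(x,.1,-.005,t) for x in(-.074,.074)]))-[179.6,89.6])*4).round().tolist() for t in(1.45,1.53,1.6)])
E
```

```text
10.98 tcp [ 0.6523 -0.0097  0.2381] grasp [ 0.6522 -0.0097  0.2571] y [-0.121  0.993 -0.003] z [ 0.003 -0.003 -1.   ] F [-1.1 -3.8  6.6] 0.0291 44.3 [-0.14  0.47  0.29  1.39 -0.   -0.26]
lx 0.07595997444721776 lid est 1.5762507541087145
1.48 [[185.0, 170.0], [171.0, 162.0], [438.0, 69.0], [425.0, 64.0]]
1.52 [[178.0, 166.0], [164.0, 159.0], [431.0, 66.0], [418.0, 61.0]]
1.57 [[169.0, 162.0], [155.0, 156.0], [423.0, 63.0], [409.0, 59.0]]
1.62 [[160.0, 158.0], [147.0, 154.0], [414.0, 60.0], [400.0, 57.0]]
1.66 [[153.0, 156.0], [140.0, 152.0], [407.0, 59.0], [394.0, 56.0]]
leaf [[[263.0, 353.0], [78.0, 264.0]], [[251.0, 358.0], [66.0, 267.0]], [[240.0, 362.0], [56.0, 271.0]]]
```

View pics/a6.png

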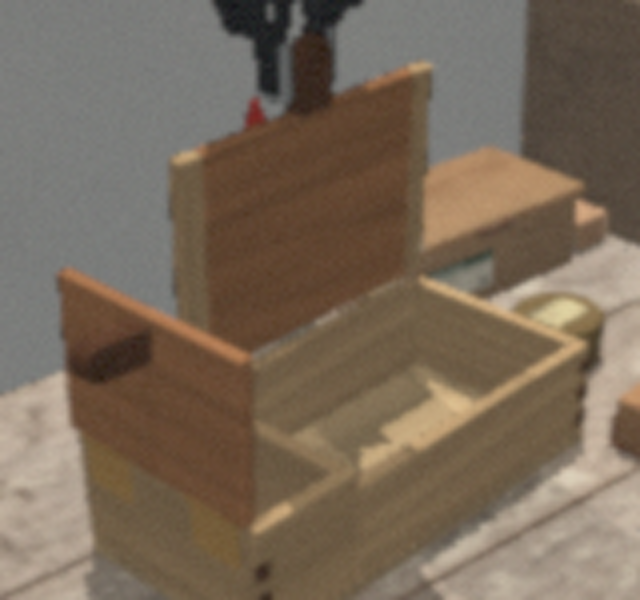

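The lid looks plumb: right inner corner is at (431,67) and left at (172,160), giving 1.52–1.55 against 1.576 by grip. The leaf corner at (251,358) gives 1.53. I'll add a 3 mm nudge, settle, then hand in.

Emit:
{"name": "jog_arm", "arguments": {
  "rows": [
    [0.03,0,0,0,0,0],
    [0.07,0.01,0,0,0,0],
    [0.07,0.01,0,0,0,0],
    [0.07,0.01,0,0,0,0],
    [0.07,0.01,0,0,0,0],
    [0.07,0.01,0,0,0,0],
    [0.07,0.01,0,0,0,0],
    [0.07,0.01,0,0,0,0]
  ]
}}

```text
clock: 11.7
tcp_pos: [0.655, -0.0094, 0.2381]
orientation: [0.001, -0.061, 0.998, -0.001]
wrist_force: [-0.8, -3.5, 6.7]
finger_gap: 0.0294
grip_force: 44.2
```

```bash
python3 look.py && python3 -c "
from workcell import env
print(env.hand_in())"
```

```text
11.7 tcp [ 0.655  -0.0094  0.2381] grasp [ 0.655  -0.0093  0.2571] y [-0.121  0.993 -0.003] z [ 0.003 -0.003 -1.   ] F [-0.8 -3.5  6.7] 0.0294 44.2 [-0.14  0.47  0.3   1.39 -0.   -0.26]
the job is handed in; nothing more can be done
None
```

I handed the job in at 11.7 s without being told the verdict: by my estimates the leaf stands free at about 1.53 rad, and the lid is gripped at 44 N and held at about 1.54–1.59 rad, with the loose things untouched as far as I could see.

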